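Make up two pipe-fitting kits on recessed boards

TASK

Make up the two service kits from the parts on the desk: on the long board with three recesses put the roll of thread tape flat in the large round recess, one brass hose tail in the small round recess and the silver adaptor in the square recess; on the short board put the other hose tail in the round recess and the brass nipple in the square recess. Every part must sit fully down in its recess, the same way up as it stands now. Leave the plain brass collar and the grey sensor cap where they are.

Things in the scene. Friction and masses are not known exactly. Their poses are not given: they have to be found in the camera images.
- thread_tape: Roll of white thread seal tape on a blue spool, lying flat: a disc 54 mm across and 15 mm high. Origin: centre of its underside as it stands; z up along its axis. Loose, about 30 g.
- hose_tail_1: Brass hose tail standing on its hexagon: hexagon 24 mm across the flats, 27 mm across the corners, 18 mm high at the foot, above it a round barbed stem 12 mm across up to 41 mm. Stem good to grip from any side. The same as hose_tail_2. Origin: centre of its underside as it stands; z up along its axis. Loose, about 60 g.
- hose_tail_2: The second brass hose tail, the same in every way as hose_tail_1. Origin: centre of its underside as it stands; z up along its axis. Loose, about 60 g.
- silver_adaptor: Silver-grey adaptor, 45 mm high: threaded foot 16 mm across (0 to 12 mm), hexagon 22 mm across flats, 25 mm across corners (12 to 21 mm), smooth round upper end 20 mm across (21 to 45 mm), good to grip from any side. Origin: centre of its underside as it stands; z up along its axis. Loose, about 60 g.
- brass_nipple: Brass nipple threaded at both ends, 36 mm high: round foot 20 mm across (0 to 14 mm), hexagon 28 mm across flats, 31 mm across corners (14 to 24 mm), round threaded stem 13 mm across (24 to 36 mm), good to grip from any side. Origin: centre of its underside as it stands; z up along its axis. Loose, about 60 g.
- brass_collar: Plain brass ring-shaped collar, 28 mm across, 20 mm high. Belongs to neither kit; stays where it is. Origin: centre of its underside as it stands; z up along its axis. Loose, about 40 g.
- spare_cap: Low light-grey round sensor cap, 34 mm across, 13 mm high. Belongs to neither kit; stays where it is. Origin: centre of its underside as it stands; z up along its axis. Loose, about 18 g.
- long_board: Long plywood kit board, 240 x 96 x 12 mm (x, y, z), fixed to the desk, with three recesses 5 mm deep in a row along its x axis (dark rubber-lined recess floor 7 mm above the desk, rim 12 mm): large round one 70 mm across at x = +75 mm, small round one 44 mm across at x = 0, square one 36 x 36 mm at x = -75 mm, all at y = 0. Origin: centre of its underside, on the desk.
- short_board: Short plywood kit board, 150 x 90 x 12 mm (x, y, z), fixed to the desk, with two recesses 5 mm deep along its x axis (dark rubber-lined recess floor 7 mm above the desk, rim 12 mm): round one 44 mm across at x = +36 mm, square one 36 x 36 mm at x = -36 mm, both at y = 0. Origin: centre of its underside, on the desk.
There are look-alikes about, which are no part of the job. Leave any red look-alike of the short_board alone.

How it is judged (in metres and radians):
At the end, for the whole second after the job is handed in: Long board: tape, a hose tail, silver adaptor; short board: other hose tail, nipple, each in its recess: within 12 mm of its centre in x and y, underside 4 to 9.5 mm above the board's underside, within 0.15 rad of upright, under 0.02 m/s. Collar and cap within 20 mm of their start (x of thread_tape in the frame of long_board between 0.063 and 0.087 m and y of thread_tape in the frame of long_board between -0.012 and 0.012 m and z of thread_tape in the frame of long_board between 0.004 and 0.0095 m and angle between each of thread_tape, silver_adaptor, brass_nipple's own z axis and vertical below 0.15 rad and x of silver_adaptor in the frame of long_board between -0.087 and -0.063 m and y of silver_adaptor in the frame of long_board between -0.012 and 0.012 m and z of silver_adaptor in the frame of long_board between 0.004 and 0.0095 m and x of brass_nipple in the frame of short_board between -0.048 and -0.024 m and y of brass_nipple in the frame of short_board between -0.012 and 0.012 m and z of brass_nipple in the frame of short_board between 0.004 and 0.0095 m and (((x of hose_tail_1 in the frame of long_board between -0.012 and 0.012 m and y of hose_tail_1 in the frame of long_board between -0.012 and 0.012 m and z of hose_tail_1 in the frame of long_board between 0.004 and 0.0095 m and angle between hose_tail_1's own z axis and vertical below 0.15 rad) and (x of hose_tail_2 in the frame of short_board between 0.024 and 0.048 m and y of hose_tail_2 in the frame of short_board between -0.012 and 0.012 m and z of hose_tail_2 in the frame of short_board between 0.004 and 0.0095 m and angle between hose_tail_2's own z axis and vertical below 0.15 rad)) or ((x of hose_tail_2 in the frame of long_board between -0.012 and 0.012 m and y of hose_tail_2 in the frame of long_board between -0.012 and 0.012 m and z of hose_tail_2 in the frame of long_board between 0.004 and 0.0095 m and angle between hose_tail_2's own z axis and vertical below 0.15 rad) and (x of hose_tail_1 in the frame of short_board between 0.024 and 0.048 m and y of hose_tail_1 in the frame of short_board between -0.012 and 0.012 m and z of hose_tail_1 in the frame of short_board between 0.004 and 0.0095 m and angle between hose_tail_1's own z axis and vertical below 0.15 rad))) and linear speed of each of thread_tape, hose_tail_1, hose_tail_2, silver_adaptor, brass_nipple below 0.02 m/s and distance of each of brass_collar, spare_cap from where it was at the start of the episode below 0.02 m); the robot touches nothing.
It fails at once if brass collar pushed or carried more than 20 mm from its place (distance of brass_collar from where it was at the start of the episode above 0.02 m).
It fails at once if sensor cap pushed or carried more than 20 mm from its place (distance of spare_cap from where it was at the start of the episode above 0.02 m).
It also fails if it takes over 104 s, if anything falls off the work surface, if the arm or the gripper's body presses on something with over 40 N, if the wrist force passes 120 N, or if a joint passes its speed limit or range.

ROBOT

A 6-joint arm with a two-finger parallel gripper is mounted at the origin on a cart in front of the work surface, level with it; the furniture and walls round the work are solid. World frame = base frame: x ahead of the robot, y to its left, z up, the work surface at z = 0. Lengths are in mm, angles in rad, forces in N, time in s.
With the tool pointing down it reaches from about 350 to 875 mm from the base axis. Payload 4.2 kg.
Tool frame: the origin (TCP) lies between the finger pads; the fingertips stand 25 mm ahead of it and the grasp point (between the pads) lies 6 mm ahead of it; z points along the fingers, y is the line along which they close (so a half turn about z gives the same grasp; the last joint's range is limited). The gripper opens to 85 mm and grips with 20 to 120 N. Pads are 22 mm wide; open, the fingers measure 114 mm over their backs; the gripper's body (76 mm by 85 mm) begins 54 mm behind the grasp point. The pads swing forward as they close: fully open they stand 13 mm farther back than shut.
Start: joints at [-1.031, 0.385, 0.008, 0, -1.194, -0.259], TCP at [173.219, -600.495, 256.312] pointing down, gripper open.
Joint ranges: [-3.14, 3.14], [-1.21, 2.06], [-1.07, 1.41], [-3.16, 2.05], [-2.99, -0.16], [-3.1, 3.1]. Speed limits (rad/s): [2.79, 2.79, 3.14, 3.14, 3.14, 3.14].

INTERFACE

Orientations are given as a unit quaternion [x, y, z, w].
In Python, from bench import arm gives the robot as it stands.
- The arm moves only by the shell command python3 -m pendant 'ROWS'. ROWS is JSON, a list of rows, each a list of 7 numbers: the shift along the tool's x, y, z in m, then the turn, a rotation vector about the tool's x, y, z in degrees, then the finger opening in m, from 0 to 0.0854. In form: [[x, y, z, wx, wy, wz, fingers], ...]. A call has 1 to 12 rows; each row shifts and turns the commanded pose from where the row before left it, along the tool's axes as they then stand; what a row does not reach is not made up. A row lasts 1/10 s, in which the tool goes at most 50 mm and 8.59 degrees, less where a joint would pass 70% of its speed; a pose out of reach is approached as far as the arm can. A call is refused whole if a number of a shift passes 0.05 or a number of a turn 8.59, either way. A call with a gripper value outside its range is refused whole. The fingers move at their own pace and stop on an object; the grip force is fixed at half the most. Time passes only in rows, so rows that do not move let the fingers close. It gives the time, the measured TCP pose, the force, the opening and the grip force at its end, in the units of the state.
- arm.read_state(): the state, without advancing time (a new reading comes with each control period).
- arm.get_image(name): name is "scene" or "top"; returns a dict with "image" (420x560x3 uint8, red, green, blue), "fx", "fy", "cx", "cy" (pixels), "xyz" and "rotation" of the camera in the world. Camera axes: x right, y down, z forward; pixel columns grow to the right and rows downward; lengths in mm; the calibration is good to about 2 mm. A picture is of the moment at which its call begins. There is no depth.
- arm.job_done(): hands the job in; it is judged then, once.
The state is a dict: "clock": time; "joints": joint angles; "joint_vel": joint speeds; "joint_efforts": joint torques, N m; "position": TCP position; "ee_rot": TCP orientation; "contact_force": force on the tool from outside, world axes, zero at the start; "wrist_torque": the same for the moment, N m; "gripper_width": finger opening in mm; "grasp_force": force on a finger pad.
Only numpy, scipy, OpenCV 4.12 (cv2) and the standard library are available. Lean on these libraries where they do the work, as an engineer would, in place of code of your own. Each camera call takes 0.05 s, during which the arm holds its last target. There are 200 camera calls.

## Working session

There is one attempt and no reset: what is moved stays moved. The work goes in short steps, Python scripts to look and compute and a shell command to move; the robot and the scene stay as the last step left them, time stands still between calls to the robot, and variables do not carry over. Pictures are saved under pics/ and viewed, at most 14 in all, crops included, and the job is handed in when it is done.

```bash
mkdir -p pics
cat > h.py <<'E'
import numpy as np, cv2
from bench import arm
def snap(n,f):
    d=arm.get_image(n); cv2.imwrite(f,cv2.cvtColor(d['image'],cv2.COLOR_RGB2BGR)); return d
def ray(d,u,v,z):
    R=np.array(d['rotation']).reshape(3,3) if np.size(d['rotation'])==9 else __import__('scipy.spatial.transform',fromlist=['Rotation']).Rotation.from_quat(d['rotation']).as_matrix()
    w=R@np.array([(u-d['cx'])/d['fx'],(v-d['cy'])/d['fy'],1]); c=np.array(d['xyz'])
    return c+w*(z-c[2])/w[2]
E
python3 - <<'E'
from h import *
for n in('scene','top'):
    d=snap(n,f'pics/{n}0.png'); print({k:np.round(d[k],4).tolist() for k in d if k!='image'})
s=arm.read_state(); print(s['clock'],s['position'],s['ee_rot'],s['gripper_width'])
E
```

```text
{'fx': 522.7189, 'fy': 522.7189, 'cx': 275.3888, 'cy': 203.3505, 'xyz': [-469.0593, 418.065, 869.5444], 'rotation': [-0.4729, 0.7562, -0.3866, 0.2346]}
{'fx': 455.7529, 'fy': 455.7529, 'cx': 276.9393, 'cy': 205.8252, 'xyz': [295.5274, -120.0197, 1575.4063], 'rotation': [-0.698, 0.7102, -0.0631, 0.067]}
0.1 [ 173.09448676 -600.07365922  255.32567463] [-1.39853909e-01  9.90171671e-01  9.56803560e-04 -1.75353901e-04] 85.27752311126915
```

View pics/top0.png

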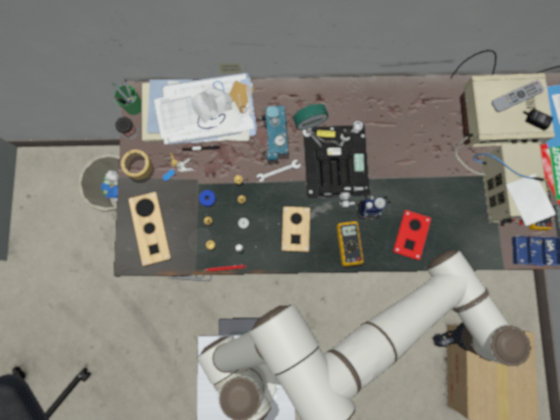

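View pics/scene0.png

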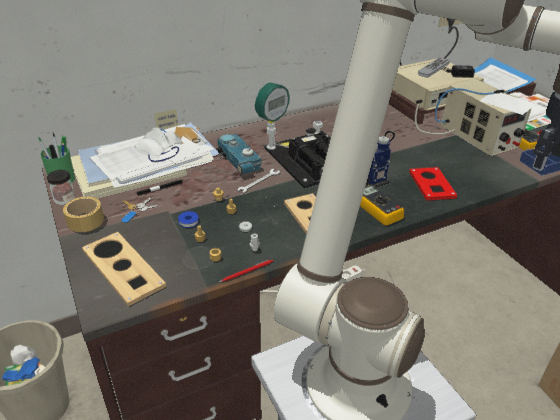

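The top view shows the long board at (150,228), the short board at (296,229), the red look-alike at (413,235), and the parts between (207,198) and (243,248). I'll enlarge both views.

Run:
```python
import cv2
a=cv2.imread('pics/top0.png')[165:280,120:320]; cv2.imwrite('pics/tc.png',cv2.resize(a,None,fx=4,fy=4,interpolation=cv2.INTER_CUBIC))
a=cv2.imread('pics/scene0.png')[175:305,75:275]; cv2.imwrite('pics/sc.png',cv2.resize(a,None,fx=4,fy=4,interpolation=cv2.INTER_CUBIC))
```

```text
(no output)
```

View pics/tc.png

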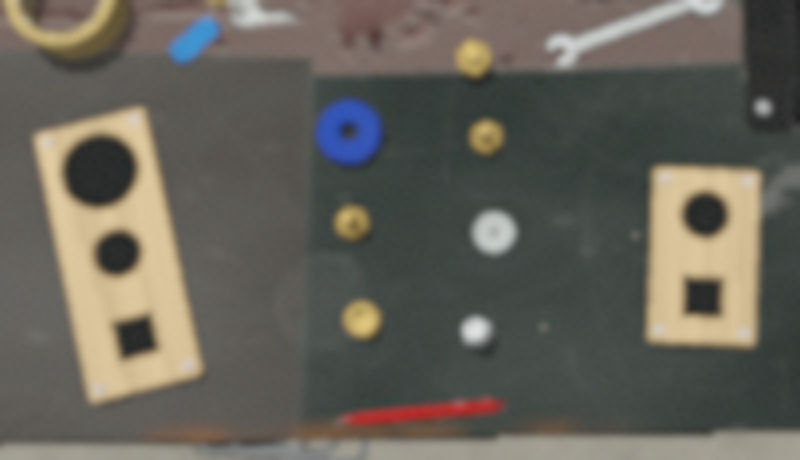

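View pics/sc.png

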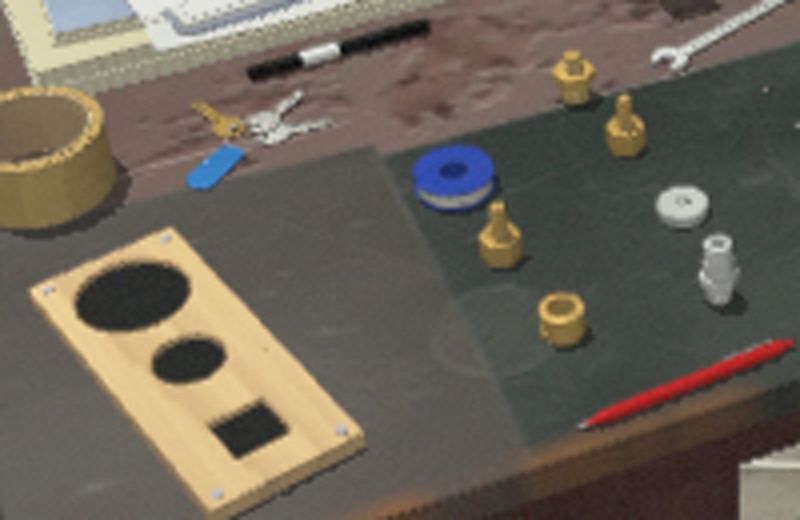

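Candidates, as pixels in the top crop:
- **Hose tails:** (352,222) and (486,137), each with a hexagon and a thin barbed stem.
- **Nipple:** (473,58). It's brass, with its hexagon in mid-height.
- **Collar:** (361,320). It's a brass ring and stays put.
- **Adaptor:** (477,331). It's silver and tall.
- **Cap:** (494,232). It's flat grey and stays put.
- **Tape:** (349,132). It has the blue spool.
- **Boards:** both plywood, with recess centres at (100,171), (117,252) and (136,337) on the long one, and (706,214) and (703,297) on the short one. The red board at full-image (413,235) is the look-alike.

The close crops agree with these choices.

Run:
```python
from h import *
t=arm.get_image('top'); s=arm.get_image('scene')
T=lambda u,v,z: np.round(ray(t,u/4+120-.4,v/4+165-.4,z)[:2],1)
S=lambda u,v,z: np.round(ray(s,u/4+75-.4,v/4+175-.4,z)[:2],1)
for n,a,b in[('tape',(349,132,15),(454,171,15)),('hoseA',(352,222,18),(499,208,41)),('hoseB',(486,137,18),(625,101,41)),('nip',(473,58,24),(572,56,36)),('adap',(477,331,30),(718,241,45)),('collar',(361,320,20),(563,302,20)),('cap',(494,232,13),(683,202,13)),
 ('L1',(100,171,12),(133,297,12)),('L2',(117,252,12),(189,360,12)),('L3',(136,337,12),(249,429,12))]:
    print(n,T(*a),S(*b))
for n,a in[('S1',(706,214,12)),('S2',(703,297,12))]: print(n,T(*a))
st=arm.read_state();from scipy.spatial.transform import Rotation as R
print(R.from_quat(st['ee_rot']).as_matrix().round(3),st['clock'])
```

```text
tape [620.  130.9] [616.1 131. ]
hoseA [539.8 126.9] [534.6 126.4]
hoseB [612.7  10.7] [607.3  10.9]
nip [682.3  21.5] [679.5  21.4]
adap [442.5  17.8] [441.   17.3]
collar [454.6 117.9] [456.3 114.7]
cap [529.7   4.4] [522.6   5.9]
L1 [589.8 348.7] [583.8 349.1]
L2 [518.1 331.3] [512.3 331.1]
L3 [444.1 312.4] [439.8 313.5]
S1 [ 542.3 -179.6]
S2 [ 470.1 -175.2]
[[-0.961 -0.277 -0.   ]
 [-0.277  0.961  0.001]
 [ 0.     0.001 -1.   ]] 0.2
```

Both boards and all the parts are located. First I square up the tool and move over hose tail B at about (610,11).

```bash
python3 -m pendant '[[0,0,0,0,0,8.04,0.085],[0,0,0,0,0,8.04,0.085],[-0.0243,0.0339,0,0,0,0,0.085],[-0.0243,0.0339,0,0,0,0,0.085],[-0.0243,0.0339,0,0,0,0,0.085],[-0.0243,0.0339,0,0,0,0,0.085],[-0.0243,0.0339,0,0,0,0,0.085],[-0.0243,0.0339,0,0,0,0,0.085],[-0.0243,0.0339,0,0,0,0,0.085],[-0.0243,0.0339,0,0,0,0,0.085]]'
python3 -m pendant '[[-0.0243,0.0339,0,0,0,0,0.085],[-0.0243,0.0339,0,0,0,0,0.085],[-0.0243,0.0339,0,0,0,0,0.085],[-0.0243,0.0339,0,0,0,0,0.085],[-0.0243,0.0339,0,0,0,0,0.085],[-0.0243,0.0339,0,0,0,0,0.085],[-0.0243,0.0339,0,0,0,0,0.085],[-0.0243,0.0339,0,0,0,0,0.085],[-0.0243,0.0339,0,0,0,0,0.06],[-0.0243,0.0339,0,0,0,0,0.06],[0,0,0,0,0,0,0.06],[0,0,0,0,0,0,0.06]]'
```

```text
clock: 1.2
position: [368.2, -327.7, 256.4]
ee_rot: [-0.0, 1.0, -0.0, 0.0]
contact_force: [0.6, -0.3, 0.4]
gripper_width: 85.3
grasp_force: 0.0
clock: 2.4
position: [610.5, 10.5, 255.4]
ee_rot: [-0.001, 1.0, -0.0, -0.001]
contact_force: [-0.6, 0.1, -0.7]
gripper_width: 60.0
grasp_force: 0.0
```

```bash
python3 -m pendant '[[0,0,0.04,0,0,0,0.06],[0,0,0.04,0,0,0,0.06],[0,0,0.04,0,0,0,0.06],[0,0,0.04,0,0,0,0.06],[0,0,0.03,0,0,0,0.05],[0,0,0.015,0,0,0,0.04],[0,0,0.005,0,0,0,0.04],[0,0,0,0,0,0,0.03],[0,0,0,0,0,0,0.02],[0,0,0,0,0,0,0.005],[0,0,0,0,0,0,0.005],[0,0,0,0,0,0,0.005]]'
python3 -m pendant '[[0,0,0,0,0,0,0.005],[0,0,0,0,0,0,0.005],[0,0,-0.01,0,0,0,0.005],[0,0,-0.03,0,0,0,0.005],[0,0,-0.04,0,0,0,0.005],[0,0,-0.04,0,0,0,0.005]]'
python3 -c "
from h import *
snap('scene','pics/s1.png');snap('top','pics/t1.png')"
```

```text
clock: 3.6
position: [611.4, 9.8, 47.8]
ee_rot: [-0.0, 1.0, 0.0, 0.001]
contact_force: [0.1, -1.1, 6.2]
gripper_width: 9.1
grasp_force: 58.8
clock: 4.2
position: [609.8, 9.8, 167.3]
ee_rot: [-0.0, 1.0, -0.0, -0.001]
contact_force: [0.6, -0.0, -1.0]
gripper_width: 9.4
grasp_force: 58.7
```

View pics/s1.png

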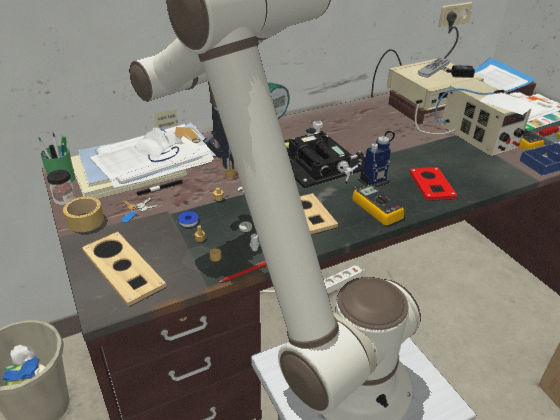

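The arm hides part of the held piece, which shows at about (232,175). I'll enlarge that area to check the grasp.

Run:
```python
import cv2
a=cv2.imread('pics/s1.png')[120:240,180:340]; a=cv2.resize(a,None,fx=5,fy=5,interpolation=cv2.INTER_CUBIC); cv2.imwrite('pics/s1c.png',a)
```

```text
(no output)
```

View pics/s1c.png

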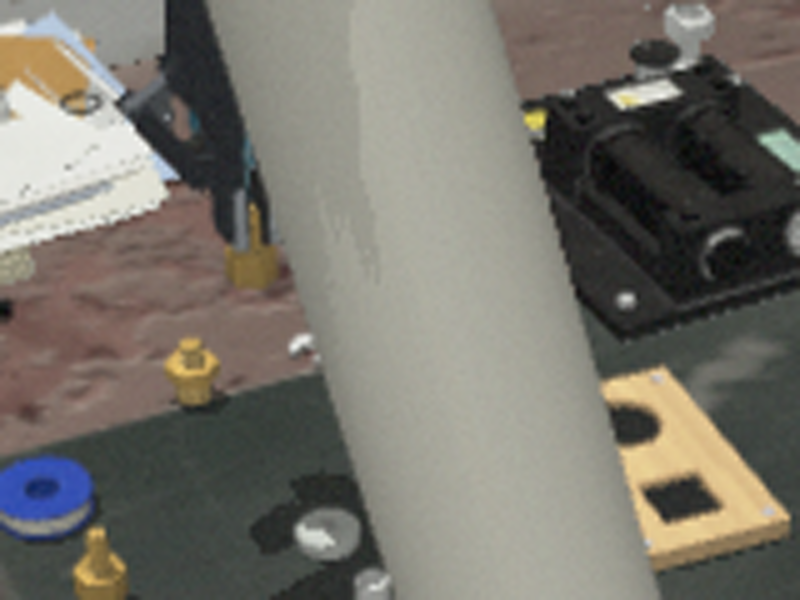

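The hose tail hangs upright between the pads at crop (250,245). The short board's square recess is at crop (682,497), so I can cross-check it.

Run:
```python
from h import *
s=arm.get_image('scene')
print(ray(s,682/5+180-.4,497/5+120-.4,12),arm.read_state()['position'])
```

```text
[ 466.53119631 -175.22791614   12.        ] [611.99384286  10.26301009 170.01301884]
```

```bash
python3 -m pendant '[[0.0118,-0.0315,0,0,0,0,0.005],[0.0118,-0.0315,0,0,0,0,0.005],[0.0118,-0.0315,0,0,0,0,0.005],[0.0118,-0.0315,0,0,0,0,0.005],[0.0118,-0.0315,0,0,0,0,0.005],[0.0118,-0.0315,0,0,0,0,0.005],[0,0,0,0,0,0,0.005],[0,0,0.035,0,0,0,0.005],[0,0,0.035,0,0,0,0.005],[0,0,0.025,0,0,0,0.005],[0,0,0.01,0,0,0,0.005],[0,0,0,0,0,0,0.005]]'
python3 -m pendant '[[0,0,0.006,0,0,0,0.005],[0,0,0,0,0,0,0.005],[0,0,0,0,0,0,0.005]]'
```

```text
clock: 5.55
position: [538.6, -178.7, 59.3]
ee_rot: [-0.0, 1.0, 0.0, -0.002]
contact_force: [-0.2, -0.2, -1.2]
gripper_width: 9.2
grasp_force: 58.7
clock: 5.85
position: [540.4, -179.2, 56.3]
ee_rot: [-0.0, 1.0, -0.0, 0.001]
contact_force: [-0.3, -0.6, -1.1]
gripper_width: 8.9
grasp_force: 58.7
```

```bash
python3 -m pendant '[[0,0,0.002,0,0,0,0.005],[0,0,0,0,0,0,0.005]]'
python3 -m pendant '[[0,0,0,0,0,0,0.02],[0,0,0,0,0,0,0.03],[0,0,0,0,0,0,0.04],[0,0,0,0,0,0,0.05],[0,0,-0.02,0,0,0,0.05],[0,0,-0.04,0,0,0,0.06],[0,0,-0.05,0,0,0,0.06],[-0.02,0.03,-0.01,0,0,0,0.06],[-0.03,0.03,0,0,0,0,0.06],[-0.03,0.035,0,0,0,0,0.06],[-0.03,0.035,0,0,0,0,0.06],[-0.03,0.0352,0,0,0,0,0.06]]'
python3 -c "
from h import *
snap('scene','pics/s2.png');snap('top','pics/t2.png')
a=cv2.imread('pics/s2.png')[120:260,150:370];b=cv2.imread('pics/t2.png')[165:280,180:320]
a=cv2.resize(a,(600,382));b=cv2.resize(b,None,fx=3,fy=3,interpolation=2)[:,:200+200]
c=np.zeros((600,800,3),np.uint8);c[:382,:600]=a;c[382:,:400]=b[100:318,:];cv2.imwrite('pics/c2.png',c)"
```

```text
clock: 6.05
position: [540.6, -179.3, 54.9]
ee_rot: [-0.0, 1.0, -0.0, 0.001]
contact_force: [-1.0, 0.8, 4.5]
gripper_width: 9.0
grasp_force: 59.3
clock: 7.25
position: [680.6, -12.7, 173.3]
ee_rot: [0.0, 1.0, -0.0, -0.0]
contact_force: [0.7, -0.7, 0.4]
gripper_width: 60.1
grasp_force: 0.0
```

View pics/c2.png

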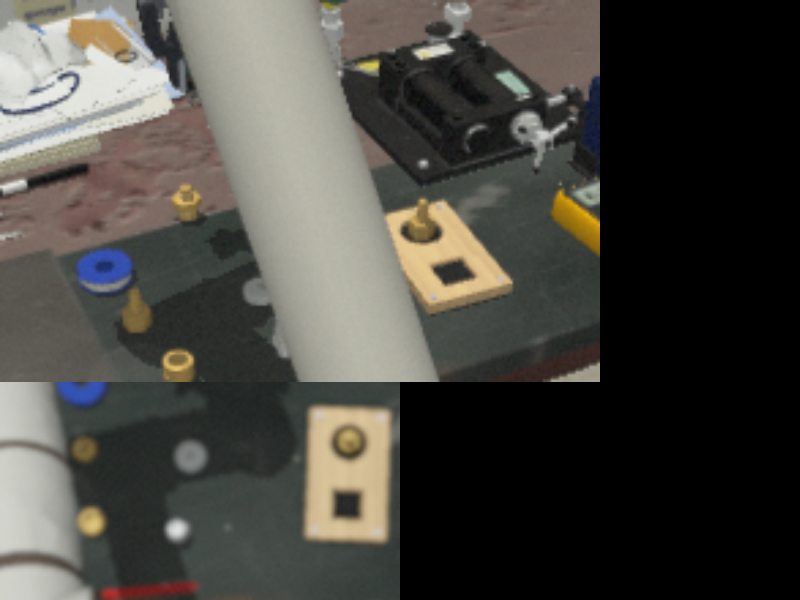

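The hose tail stands centred in the round recess (combined view: 422,225 and 349,440). Next is the nipple, at about (681,21).

```bash
python3 -m pendant '[[-0.001,0.035,0,0,0,0,0.06],[0,0,0,0,0,0,0.06],[0,0,0.04,0,0,0,0.06],[0,0,0.04,0,0,0,0.06],[0,0,0.03,0,0,0,0.05],[0,0,0.0128,0,0,0,0.04],[0,0,0,0,0,0,0.03],[0,0,0,0,0,0,0.02],[0,0,0,0,0,0,0.005],[0,0,0,0,0,0,0.005],[0,0,0,0,0,0,0.005],[0,0,0,0,0,0,0.005]]'
python3 -m pendant '[[0,0,0,0,0,0,0.005],[0,0,-0.01,0,0,0,0.005],[0,0,-0.03,0,0,0,0.005],[0,0,-0.04,0,0,0,0.005],[0,0,-0.04,0,0,0,0.005],[0,0,0,0,0,0,0.005]]'
```

```text
clock: 8.55
position: [682.1, 21.2, 52.8]
ee_rot: [-0.0, 1.0, 0.0, 0.002]
contact_force: [-0.1, -0.2, 5.4]
gripper_width: 9.2
grasp_force: 59.1
clock: 9.15
position: [684.1, 21.3, 178.4]
ee_rot: [-0.001, 1.0, 0.001, 0.007]
contact_force: [0.2, -0.0, 0.3]
gripper_width: 9.3
grasp_force: 58.7
```

```bash
python3 -m pendant '[[0,0,0,0,0,0,0.005]]'
python3 -c "
from h import *
snap('scene','pics/s3.png')
a=cv2.imread('pics/s3.png')[100:250,140:290]
cv2.imwrite('pics/c3.png',cv2.resize(a,(600,600),interpolation=2)); print(arm.read_state()['position'],arm.read_state()['joints'])"
```

```text
clock: 9.25
position: [680.7, 21.2, 172.0]
ee_rot: [0.0, 1.0, 0.001, 0.001]
contact_force: [-0.7, -0.7, -1.2]
gripper_width: 9.5
grasp_force: 58.7
[679.92840885  21.04590857 170.21970922] [ 2.67679480e-01  5.41441463e-01  4.30412860e-02 -1.08134898e-03
 -1.07334062e+00 -1.83828716e+00]
```

View pics/c3.png

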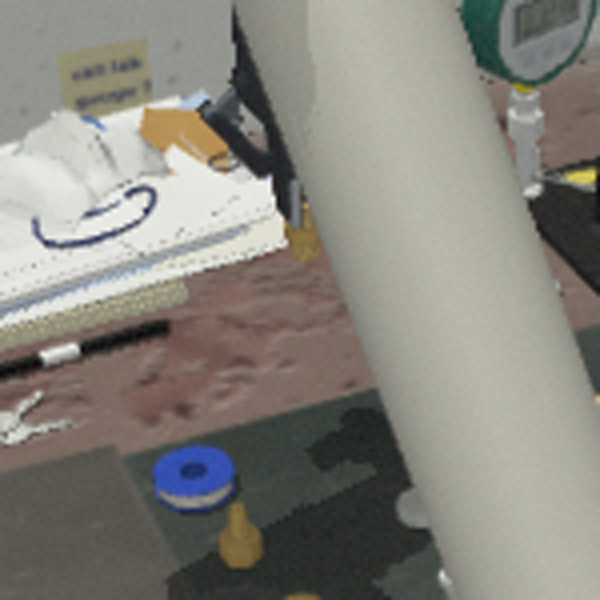

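The nipple is held at crop (303,235), so I move it to the short board's square recess.

```bash
python3 -m pendant '[[0.0266,-0.0245,0,0,0,0,0.005],[0.0266,-0.0245,0,0,0,0,0.005],[0.0266,-0.0245,0,0,0,0,0.005],[0.0266,-0.0245,0,0,0,0,0.005],[0.0266,-0.0245,0,0,0,0,0.005],[0.0266,-0.0245,0,0,0,0,0.005],[0.0266,-0.0245,0,0,0,0,0.005],[0.0266,-0.0245,0,0,0,0,0.005],[0,0,0,0,0,0,0.005],[0,0,0.035,0,0,0,0.005],[0,0,0.035,0,0,0,0.005],[0,0,0.025,0,0,0,0.005]]'
python3 -m pendant '[[0,0,0.01,0,0,0,0.005],[0,0,0.006,0,0,0,0.005],[0,0,0,0,0,0,0.005],[0,0,0.0015,0,0,0,0.005],[0,0,0,0,0,0,0.005]]'
python3 -m pendant '[[0,0,0,0,0,0,0.005]]'
```

```text
clock: 10.5
position: [466.2, -174.8, 72.6]
ee_rot: [0.0, 1.0, 0.0, -0.002]
contact_force: [0.4, -0.5, -1.6]
gripper_width: 9.3
grasp_force: 58.7
clock: 11.0
position: [469.3, -175.0, 59.8]
ee_rot: [-0.001, 1.0, -0.0, 0.001]
contact_force: [-1.5, 1.0, 7.6]
gripper_width: 9.2
grasp_force: 59.8
clock: 11.1
position: [469.2, -175.0, 59.7]
ee_rot: [-0.001, 1.0, -0.0, 0.001]
contact_force: [-1.2, 0.5, 6.6]
gripper_width: 9.5
grasp_force: 59.8
```

```bash
python3 -m pendant '[[0,0,0,0,0,0,0.02],[0,0,0,0,0,0,0.03],[0,0,0,0,0,0,0.04],[0,0,0,0,0,0,0.05],[0,0,-0.02,0,0,0,0.05],[0,0,-0.04,0,0,0,0.06],[0,0,-0.05,0,0,0,0.06],[0.005,0.0385,-0.01,0,0,0,0.06],[0.005,0.0385,0,0,0,0,0.06],[0.005,0.0385,0,0,0,0,0.06],[0.005,0.0385,0,0,0,0,0.06],[0.006,0.0386,0,0,0,0,0.06]]'
python3 -c "
from h import *
snap('scene','pics/s4.png');snap('top','pics/t4.png')
a=cv2.imread('pics/s4.png')[120:320,150:370];b=cv2.imread('pics/t4.png')[165:280,180:320]
a=cv2.resize(a,None,fx=2,fy=2);b=cv2.resize(b,(340,280),interpolation=2)
c=np.zeros((400,800,3),np.uint8);c[:,:440]=a;c[:280,440:780]=b;cv2.imwrite('pics/c4.png',c)"
```

```text
clock: 12.3
position: [441.5, 18.9, 178.1]
ee_rot: [0.0, 1.0, 0.0, 0.0]
contact_force: [1.3, 0.5, -0.4]
gripper_width: 60.3
grasp_force: 0.0
```

View pics/c4.png

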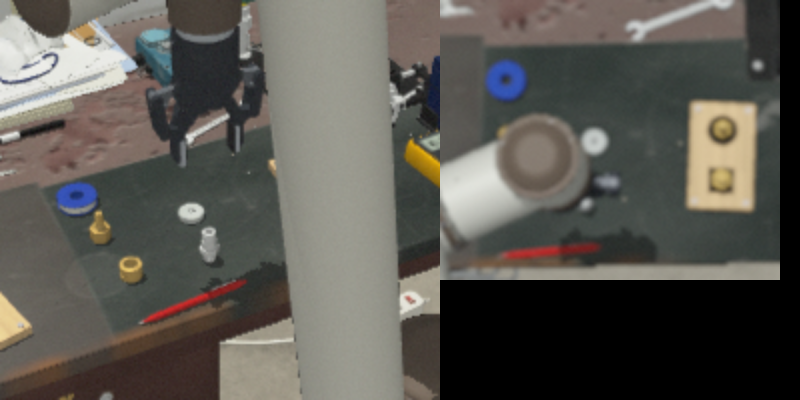

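Both short-board parts look centred at (722,130) and (721,180). Now I grip the adaptor, with the tool at (442,18).

```bash
python3 -m pendant '[[0,0,0.04,0,0,0,0.06],[0,0,0.04,0,0,0,0.06],[0,0,0.03,0,0,0,0.05],[0,0,0.0195,0,0,0,0.05],[0,0,0,0,0,0,0.04],[0,0,0,0,0,0,0.03],[0,0,0,0,0,0,0.02],[0,0,0,0,0,0,0.01],[0,0,0,0,0,0,0.01],[0,0,0,0,0,0,0.01],[0,0,0,0,0,0,0.01]]'
python3 -m pendant '[[0,0,0,0,0,0,0.01],[0,0,-0.01,0,0,0,0.01],[0,0,-0.03,0,0,0,0.01],[0,0,-0.04,0,0,0,0.01],[0,0,-0.04,0,0,0,0.01],[0,0,0,0,0,0,0.01],[0,0,0,0,0,0,0.01]]'
```

```text
clock: 13.5
position: [443.0, 17.8, 49.7]
ee_rot: [-0.0, 1.0, 0.0, 0.001]
contact_force: [0.5, -1.3, 6.7]
gripper_width: 15.7
grasp_force: 58.8
clock: 14.2
position: [441.8, 17.7, 169.7]
ee_rot: [0.0, 1.0, 0.001, 0.001]
contact_force: [-0.7, 0.2, -0.4]
gripper_width: 15.4
grasp_force: 58.5
```

```bash
python3 -m pendant '[[0,0.0369,0,0,0,0,0.01],[0,0.0369,0,0,0,0,0.01],[0,0.0369,0,0,0,0,0.01],[0,0.0369,0,0,0,0,0.01],[0,0.0369,0,0,0,0,0.01],[0,0.0369,0,0,0,0,0.01],[0,0.0369,0,0,0,0,0.01],[0,0.0369,0,0,0,0,0.01],[0,0,0,0,0,0,0.01],[0,0,0.035,0,0,0,0.01],[0,0,0.035,0,0,0,0.01],[0,0,0.025,0,0,0,0.01]]'
python3 -m pendant '[[0,0,0.01,0,0,0,0.01],[0,0,0.006,0,0,0,0.01],[0,0,0,0,0,0,0.01],[0,0,0.0015,0,0,0,0.01],[0,0,0,0,0,0,0.01],[0,0,0,0,0,0,0.01]]'
```

```text
clock: 15.4
position: [440.1, 310.5, 70.2]
ee_rot: [0.0, 1.0, -0.002, -0.002]
contact_force: [-1.2, -0.2, 0.0]
gripper_width: 15.8
grasp_force: 58.5
clock: 16.0
position: [442.4, 313.2, 56.8]
ee_rot: [-0.0, 1.0, 0.001, 0.001]
contact_force: [0.3, 0.4, 1.4]
gripper_width: 16.0
grasp_force: 58.7
```

```bash
python3 -m pendant '[[0,0,0.001,0,0,0,0.01],[0,0,0,0,0,0,0.01]]'
python3 -m pendant '[[0,0,0,0,0,0,0.03],[0,0,0,0,0,0,0.04],[0,0,0,0,0,0,0.05],[0,0,0,0,0,0,0.06],[0,0,-0.02,0,0,0,0.06],[0,0,-0.04,0,0,0,0.06],[0,0,-0.05,0,0,0,0.06],[-0.019,-0.0373,-0.01,0,0,0,0.06],[-0.019,-0.0373,0,0,0,0,0.06],[-0.019,-0.0373,0,0,0,0,0.06],[-0.019,-0.0373,0,0,0,0,0.06],[-0.019,-0.0373,0,0,0,0,0.06]]'
python3 -m pendant '[[0,0,0,0,0,0,0.06],[0,0,0,0,0,0,0.06]]'
python3 -c "
from h import *
snap('scene','pics/s5.png');snap('top','pics/t5.png')
a=cv2.imread('pics/s5.png')[120:320,70:290];b=cv2.imread('pics/t5.png')[165:280,120:260]
a=cv2.resize(a,None,fx=2,fy=2);b=cv2.resize(b,(340,280),interpolation=2)
c=np.zeros((400,800,3),np.uint8);c[:,:440]=a;c[:280,440:780]=b;cv2.imwrite('pics/c5.png',c)"
```

```text
clock: 16.2
position: [442.5, 313.2, 56.7]
ee_rot: [-0.0, 1.0, 0.001, 0.001]
contact_force: [-1.3, -1.4, 9.4]
gripper_width: 15.5
grasp_force: 59.4
clock: 17.4
position: [537.3, 124.8, 175.0]
ee_rot: [-0.0, 1.0, 0.0, -0.0]
contact_force: [0.6, 0.4, 0.1]
gripper_width: 60.0
grasp_force: 0.0
clock: 17.6
position: [537.0, 125.2, 174.6]
ee_rot: [0.001, 1.0, -0.0, -0.0]
contact_force: [1.0, 1.0, -0.1]
gripper_width: 60.2
grasp_force: 0.0
```

View pics/c5.png

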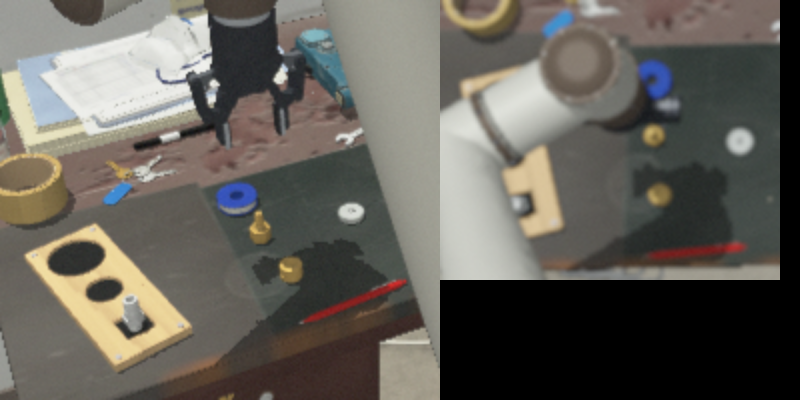

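The adaptor stands in the square recess at (133,315). Next is hose tail A.

```bash
python3 -m pendant '[[0,0.001,0.04,0,0,0,0.06],[0,0,0.04,0,0,0,0.06],[0,0,0.03,0,0,0,0.05],[0,0,0.0185,0,0,0,0.05],[0,0,0,0,0,0,0.03],[0,0,0,0,0,0,0.02],[0,0,0,0,0,0,0.005],[0,0,0,0,0,0,0.005],[0,0,0,0,0,0,0.005],[0,0,0,0,0,0,0.005],[0,0,0,0,0,0,0.005]]'
python3 -m pendant '[[0,0,0,0,0,0,0.005],[0,0,-0.01,0,0,0,0.005],[0,0,-0.03,0,0,0,0.005],[0,0,-0.04,0,0,0,0.005],[0,0,-0.04,0,0,0,0.005],[0,0,0,0,0,0,0.005],[0,0,0,0,0,0,0.005]]'
```

```text
clock: 18.8
position: [537.7, 127.9, 47.9]
ee_rot: [-0.0, 1.0, 0.001, 0.001]
contact_force: [-2.5, 2.2, 6.7]
gripper_width: 8.8
grasp_force: 59.4
clock: 19.5
position: [536.8, 127.2, 167.7]
ee_rot: [0.0, 1.0, 0.001, 0.001]
contact_force: [-0.6, -0.5, -2.2]
gripper_width: 9.3
grasp_force: 58.8
```

```bash
python3 -m pendant '[[0.0037,0.034,0,0,0,0,0.005],[0.0037,0.034,0,0,0,0,0.005],[0.0037,0.034,0,0,0,0,0.005],[0.0037,0.034,0,0,0,0,0.005],[0.0037,0.034,0,0,0,0,0.005],[0.0037,0.034,0,0,0,0,0.005],[0,0,0,0,0,0,0.005],[0,0,0.035,0,0,0,0.005],[0,0,0.035,0,0,0,0.005],[0,0,0.025,0,0,0,0.005],[0,0,0.01,0,0,0,0.005],[0,0,0.006,0,0,0,0.005]]'
python3 -m pendant '[[0,0,0,0,0,0,0.005],[0,0,0.0015,0,0,0,0.005],[0,0,0,0,0,0,0.005],[0,0,0,0,0,0,0.005]]'
```

```text
clock: 20.7
position: [513.9, 329.5, 54.9]
ee_rot: [-0.0, 1.0, -0.003, -0.002]
contact_force: [-8.1, -5.2, 24.2]
gripper_width: 9.0
grasp_force: 61.8
clock: 21.1
position: [515.3, 331.6, 55.0]
ee_rot: [-0.0, 1.0, 0.001, 0.001]
contact_force: [-0.3, -0.4, 2.5]
gripper_width: 9.2
grasp_force: 59.3
```

```bash
python3 -m pendant '[[0,0,0,0,0,0,0.02],[0,0,0,0,0,0,0.03],[0,0,0,0,0,0,0.04],[0,0,0,0,0,0,0.05],[0,0,-0.02,0,0,0,0.06],[0,0,-0.04,0,0,0,0.08],[0,0,-0.05,0,0,0,0.08],[-0.0206,-0.04,-0.01,0,0,0,0.08],[-0.0206,-0.04,0,0,0,0,0.08],[-0.0206,-0.04,0,0,0,0,0.08],[-0.0206,-0.04,0,0,0,0,0.08],[-0.0206,-0.04,0,0,0,0,0.08]]'
python3 -m pendant '[[0,0,0,0,0,0,0.08],[0,0,0,0,0,0,0.08]]'
python3 -c "
from h import *
snap('scene','pics/s6.png');snap('top','pics/t6.png')
a=cv2.imread('pics/s6.png')[120:320,70:290];b=cv2.imread('pics/t6.png')[165:280,120:260]
a=cv2.resize(a,None,fx=2,fy=2);b=cv2.resize(b,(340,280),interpolation=2)
c=np.zeros((400,800,3),np.uint8);c[:,:440]=a;c[:280,440:780]=b;cv2.imwrite('pics/c6.png',c)"
```

```text
clock: 22.3
position: [618.2, 129.7, 174.1]
ee_rot: [-0.0, 1.0, 0.0, 0.0]
contact_force: [0.7, 0.3, 0.5]
gripper_width: 79.8
grasp_force: 0.0
clock: 22.5
position: [617.8, 130.2, 173.6]
ee_rot: [0.001, 1.0, -0.0, -0.0]
contact_force: [0.4, 0.8, 0.6]
gripper_width: 79.7
grasp_force: 0.0
```

View pics/c6.png

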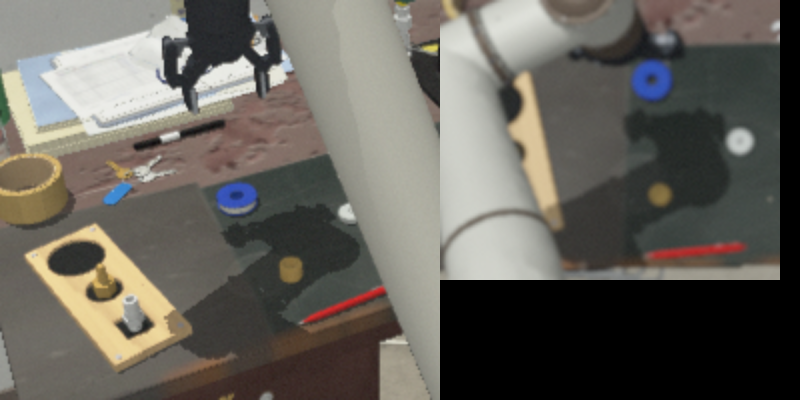

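The hose tail is seated at (103,285). Now the tape, gripped with low fingertips that will still clear the recess rim.

```bash
python3 -m pendant '[[0,0.0005,0.04,0,0,0,0.08],[0,0,0.04,0,0,0,0.08],[0,0,0.04,0,0,0,0.08],[0,0,0.02,0,0,0,0.08],[0,0,0.008,0,0,0,0.08],[0,0,0,0,0,0,0.07],[0,0,0,0,0,0,0.06],[0,0,0,0,0,0,0.045],[0,0,0,0,0,0,0.045],[0,0,0,0,0,0,0.045],[0,0,0,0,0,0,0.045]]'
python3 -m pendant '[[0,0,0,0,0,0,0.045],[0,0,-0.01,0,0,0,0.045],[0,0,-0.03,0,0,0,0.045],[0,0,-0.04,0,0,0,0.045],[0,0,-0.04,0,0,0,0.045],[0,0,0,0,0,0,0.045],[0,0,0,0,0,0,0.045]]'
python3 -c "
from h import *
snap('scene','pics/s7.png')
a=cv2.imread('pics/s7.png')[100:260,80:280]
cv2.imwrite('pics/c7.png',cv2.resize(a,(600,480),interpolation=2))"
```

```text
clock: 23.7
position: [619.1, 132.7, 28.5]
ee_rot: [-0.0, 1.0, 0.001, 0.002]
contact_force: [-1.8, 1.3, 6.6]
gripper_width: 50.8
grasp_force: 62.6
clock: 24.4
position: [618.0, 131.8, 147.9]
ee_rot: [0.0, 1.0, 0.001, 0.001]
contact_force: [0.7, 0.3, -0.7]
gripper_width: 50.4
grasp_force: 62.4
```

View pics/c7.png

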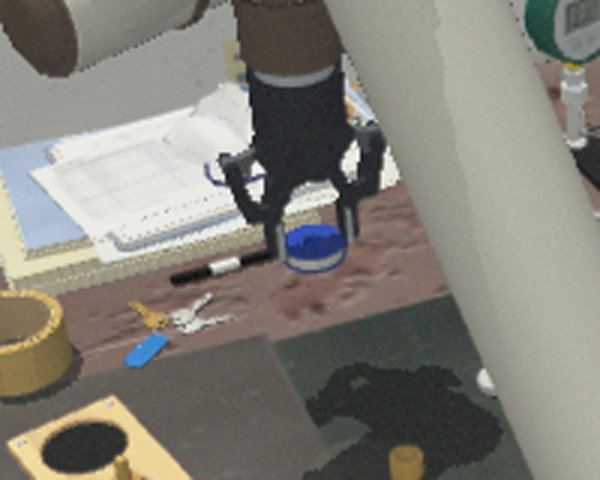

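The tape is held level at crop (315,247). I move it to the large recess.

```bash
python3 -m pendant '[[0.0052,0.0363,0,0,0,0,0.045],[0.0052,0.0363,0,0,0,0,0.045],[0.0052,0.0363,0,0,0,0,0.045],[0.0052,0.0363,0,0,0,0,0.045],[0.0052,0.0363,0,0,0,0,0.045],[0.0052,0.0363,0,0,0,0,0.045],[0,0,0,0,0,0,0.045],[0,0,0.035,0,0,0,0.045],[0,0,0.035,0,0,0,0.045],[0,0,0.025,0,0,0,0.045],[0,0,0.01,0,0,0,0.045],[0,0,0,0,0,0,0.045]]'
python3 -m pendant '[[0,0,0.004,0,0,0,0.045],[0,0,0,0,0,0,0.045],[0,0,0.002,0,0,0,0.045],[0,0,0,0,0,0,0.045],[0,0,0,0,0,0,0.045]]'
```

```text
clock: 25.65
position: [585.7, 348.3, 38.9]
ee_rot: [0.0, 1.0, -0.002, -0.002]
contact_force: [0.3, -0.3, -0.3]
gripper_width: 50.4
grasp_force: 62.6
clock: 26.15
position: [586.7, 349.8, 35.7]
ee_rot: [-0.0, 1.0, 0.0, 0.0]
contact_force: [-0.1, -0.2, 1.1]
gripper_width: 50.5
grasp_force: 62.7
```

```bash
python3 -m pendant '[[0,0,0.0015,0,0,0,0.045],[0,0,0,0,0,0,0.045]]'
python3 -m pendant '[[0,0,0,0,0,0,0.055],[0,0,0,0,0,0,0.06],[0,0,0,0,0,0,0.065],[0,0,0,0,0,0,0.068],[0,0,-0.01,0,0,0,0.07],[0,0,-0.03,0,0,0,0.07],[0,0,-0.05,0,0,0,0.08],[0,0,-0.05,0,0,0,0.08],[0,0,-0.05,0,0,0,0.08],[0,-0.04,0,0,0,0,0.08],[0,-0.04,0,0,0,0,0.08],[0,-0.04,0,0,0,0,0.08]]'
python3 -m pendant '[[0,-0.045,0,0,0,0,0.08],[0,-0.045,0,0,0,0,0.08],[0,-0.045,0,0,0,0,0.08],[0,-0.045,0,0,0,0,0.08],[0,-0.045,0,0,0,0,0.08],[0,-0.045,0,0,0,0,0.08],[0,-0.045,0,0,0,0,0.08],[0,-0.045,0,0,0,0,0.08],[0,-0.045,0,0,0,0,0.08],[0,-0.045,0,0,0,0,0.08],[0,-0.045,0,0,0,0,0.08],[0,0,0,0,0,0,0.08]]'
python3 -c "
from h import *
snap('scene','pics/s8.png');snap('top','pics/t8.png')
a=cv2.imread('pics/s8.png')[160:310,70:270];b=cv2.imread('pics/t8.png')[180:275,120:320]
c=np.zeros((600,800,3),np.uint8);c[:300,:400]=cv2.resize(a,(400,300),interpolation=2);c[300:585,:600]=cv2.resize(b,(600,285),interpolation=2);
a=cv2.imread('pics/s8.png')[170:250,270:360];c[:300,420:757]=cv2.resize(a,(337,300));cv2.imwrite('pics/c8.png',c)"
```

```text
clock: 26.35
position: [586.7, 349.8, 35.6]
ee_rot: [-0.0, 1.0, 0.0, 0.001]
contact_force: [-2.6, -1.4, 7.1]
gripper_width: 50.9
grasp_force: 63.4
clock: 27.55
position: [586.2, 228.5, 224.9]
ee_rot: [-0.001, 1.0, 0.001, 0.001]
contact_force: [0.5, 0.3, 0.7]
gripper_width: 80.3
grasp_force: 0.0
clock: 28.75
position: [585.8, -270.3, 223.7]
ee_rot: [0.003, 1.0, -0.001, 0.0]
contact_force: [-0.5, 0.5, 0.0]
gripper_width: 79.6
grasp_force: 0.0
```

View pics/c8.png

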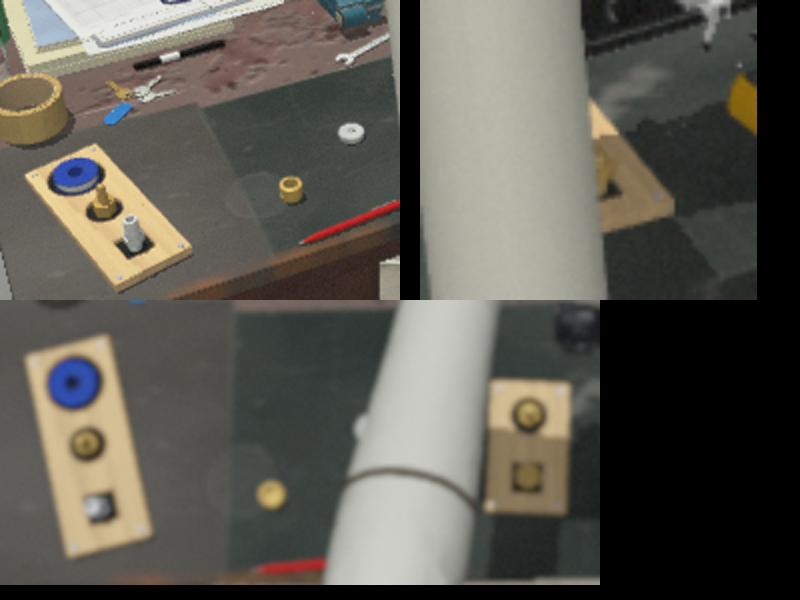

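All five parts sit in their recesses: tape at (73,382), hose tails at (87,443) and (528,413), adaptor at (99,507) and nipple at (528,475). The collar and cap haven't moved, and the arm is clear.

```bash
python3 -c "
from h import *
print(arm.job_done())"
```

```text
the job is handed in; nothing more can be done
None
```

I made up both kits and handed the job in at about 29 s of the 104 s; the last pictures show all five parts seated and the collar and cap where they were, but the hand-in returned no verdict.

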